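# Hook the slotted vent cover onto the gecko's moist hide

## Robot

A 7-joint arm with a two-finger parallel gripper is mounted at the origin on the work surface. World frame = base frame: x ahead of the robot, y to its left, z up, the work surface at z = 0. Lengths are in mm, angles in rad, forces in N, time in s.
With the tool pointing down it reaches from about 350 to 900 mm from the base axis. Payload 7.2 kg.
Tool frame: the origin (TCP) lies at the very end of the fingers, on their centre line; the grasp point (between the pads) lies 19 mm behind it; z points along the fingers, y is the direction in which the jaws open and shut (so a half turn about z gives the same grasp; the last joint's range is limited). The gripper opens to 88 mm and grips with 3 to 60 N. Pads are 20 mm wide; open, the fingers measure 115 mm over their backs; the gripper's body (75 mm by 178 mm) begins 61 mm behind the grasp point.
Start: joints at [1.144, 0.411, -0.013, 1.596, 0.006, 1.134, -0.082], TCP at [219.458, -585.207, 222.653] pointing down, gripper open.
Joint ranges: [-2.95, 2.95], [-0.29, 1.99], [-1.47, 1.44], [0.14, 2.54], [-1.03, 4.17], [0.13, 1.85], [-2.86, 2.86]. Speed limits (rad/s): [2.39, 2.39, 3.01, 3.01, 3.14, 3.14, 3.14].

## Interface

Orientations are given as a unit quaternion [x, y, z, w].
In Python, from rig import ctrl, grab_frame, camera_params, ticket, spotter gives the robot as it stands. The module is installed in compiled form; this text tells all that it offers.
- The arm moves only by the tool arm_command, never from a script. Its argument "deltas" is a list of rows, each an object with "slide": the shift along the tool's x, y, z in units of 40 mm (1.0 is 40 mm), a list of three; "rotation": the turn, a rotation vector about the tool's x, y, z in units of 8 degrees (1.0 is 8 degrees), a list of three. A call has 1 to 12 rows; each row is the pose to reach, as a shift and turn from the pose commanded when the call began, along the tool's axes at that moment; what a row does not reach only later rows make up. A row lasts 1/8 s, in which the tool goes at most 62.5 mm and 10.7 degrees, less where a joint would pass 70% of its speed; a pose out of reach is approached as far as the arm can. A call with a gripper value outside its range is refused whole. "hand" is the finger opening in mm, from 0 to 87.8, set as the call begins (left out, the last holds). The fingers move at their own pace and stop on an object; the grip force is fixed at half the most. Time passes only in rows, so rows that repeat a pose let the fingers close. It gives the time, the measured TCP pose, the force and the opening at its end, in the units of the state.
- ctrl.get_state(): the state, without advancing time (a new reading comes with each control period).
- grab_frame(name): name is "side" or "top"; returns the picture (384x512x3 uint8, blue, green, red); there is no depth.
- camera_params(name): a dict with "fx", "fy", "cx", "cy" (pixels), "extrinsics" (4x4, takes a point from world to camera coordinates). Camera axes: x right, y up, looking along -z (the intrinsics and any distortion apply to the point x, -y, -z); pixel columns grow to the right and rows downward; lengths in mm; the calibration is good to about 2 mm. A picture is of the moment at which its call begins. camera_params takes no time and is no camera call.
- ticket.close_job(): hands the job in, once; it reports no verdict.
Trained networks look in the newest picture that a camera, given by its name, has taken for a name from the list of things; names that differ only in an ending like _2 or _b are one class to them, and where a whole thing is asked for, a point or a joint stands for the part that bears it (a point fixed in the world has none). Each returns a list of dicts, best first, with "confidence" (0 to 1); they miss things now and then, are a little off and sometimes report something else, mostly with a low value. They report only what shows in the picture. A call takes as long as a camera call. They do not tell look-alikes from the thing itself.
- spotter.search_frame(camera, name): "position" ([x, y, z] in mm, in the coordinates of the camera as it stood for that picture, good to about 4 mm: the middle of the surface that is visible of it).
- spotter.tip_of(camera, name): "position" ([x, y, z] in mm, in the coordinates of the camera as it stood for that picture, good to about 4 mm: a listed point, or the origin of a listed thing).
The state is a dict: "t": time; "q": joint angles; "dq": joint speeds; "joint_torque": joint torques, N m; "position": TCP position; "orientation": TCP orientation; "ft_force": force on the tool from outside, world axes, zero at the start; "ft_torque": the same for the moment, N m; "finger_gap": finger opening in mm.
Only numpy, scipy, OpenCV 4.12 (cv2) and the standard library are available. Lean on these libraries where they do the work, as an engineer would, in place of code of your own. Each camera call takes 0.05 s, during which the arm holds its last target.

## Task

Close the gecko's moist hide with the slotted bamboo vent cover: tilt the cover, hook its dark-banded edge under the hide's sage-green lip, then lower the other edge inside the raised stop until the cover lies flat over the opening, roughly centred and square, and let go. Leave the solid bamboo cover where it lies.

Things in the scene. Friction and masses are not known exactly. Their poses are not given: they have to be found in the camera images.
- vent_grip (a point): Vent cover, the one with open slots: bamboo panel 140 (x) by 100 (y) by 6 mm, flat on the shelf, 100 to 200 g, with a bar upright on its middle, 60 (x) by 16 (y) by 50 mm tall, to be gripped across its 16. Point: middle of the bar, 31 mm above the panel's underside. z is the panel's normal; x runs along the bar away from the dark-banded hooking edge, which starts roughly facing the robot.
- vent_hook (a point): Middle of the vent cover's dark-banded hooking edge, at the panel's underside: 70 mm towards -x from and 31 mm below the middle of the bar (axes as vent_grip). In the hide the cover lies between two walls 154 mm apart, so it goes in only tilted (15 degrees suits), this edge first and low; flat and centred, this edge is 19 mm under the lip.
- hide: (Sizes in mm.) Fixed slate-blue box 178 (x) by 130 (y); flat top 60 up, with a 108 by 60 opening. Origin: centre of underside; x from lip to stop, z up. Sage lip at -x (robot's side): wall with inner face at x=-77, overhang 6 thick from it in to x=-51, underside 20 above the top. Sage stop at +x: inner face x=+77, 12 thick, 18 above the flat top. Both 130 long; no walls at the y sides.
- solid_grip (a point): The solid cover, not wanted: same size, bar and band as the vent cover but no slots, loose on the shelf. Point: middle of its bar, 31 mm above its underside; axes as for the vent cover. Do not move it.
Mind the look-alikes: they are no part of the job. Leave any orange look-alike of the part that bears vent_grip alone. What is shaped like the hide but purple is not meant.

How it is judged:
By the outcome, as a careful person would: the job done as asked, in the order asked, and still so for the second after the job is handed in, with the robot touching nothing.
It also fails if it takes over 40 s, if anything falls off the work surface, if the arm or the gripper's body presses on something with over 40 N, if the wrist force passes 120 N, or if a joint passes its speed limit or range.

## Working session

There is one attempt and no reset: what is moved stays moved. The work goes in short steps, Python scripts to look and compute and a tool call to move; the robot and the scene stay as the last step left them, time stands still between calls to the robot, and variables do not carry over. Pictures are saved under pics/ and viewed, and the job is handed in when it is done.

Besides the shell and the picture viewer there is one more tool, called after ">>>" as name(argument=value, ...) on one line, values as JSON. arm_command: Moves the arm, as the interface text tells. Its arguments: {"type":"object","properties":{"deltas":{"type":"array"},"hand":{"type":"number"}},"required":["deltas"]}

```bash
mkdir -p pics; python3 - <<'E'
from rig import ctrl, grab_frame, camera_params, spotter
import cv2, numpy as np
s=ctrl.get_state(); print({k:np.round(s[k],3).tolist() for k in ('t','position','orientation','finger_gap','ft_force')})
for c in ('side','top'):
    cv2.imwrite(f'pics/{c}0.png',grab_frame(c))
    p=camera_params(c); E=np.array(p['extrinsics']); print(c,{k:p[k] for k in p if k!='extrinsics'}); print(E.round(3).tolist())
    for n in ('vent_grip','vent_hook','hide','solid_grip'):
        for d in spotter.tip_of(c,n):
            w=np.linalg.inv(E)@np.r_[d['position'],1]; q=np.array(d['position'])
            print(c,n,round(d['confidence'],2),w[:3].round(0), (p['cx']+p['fx']*q[0]/-q[2]).round(0),(p['cy']+p['fy']*-q[1]/-q[2]).round(0))
E
```

```text
{'t': 0.0, 'position': [219.251, -584.727, 221.809], 'orientation': [0.984, 0.178, -0.0, -0.001], 'finger_gap': 87.536, 'ft_force': [0.624, -0.375, -0.673]}
side {'fx': 371.5371351151403, 'fy': 371.5371351151403, 'cx': 255.3282055040056, 'cy': 194.60465062751953}
[[0.847, -0.532, 0.009, -482.938], [0.372, 0.604, 0.705, -277.113], [-0.381, -0.594, 0.709, -603.605], [0.0, 0.0, 0.0, 1.0]]
side vent_grip 0.59 [511.  53.  30.] 219.0 210.0
side vent_grip 0.59 [ 344. -140.   31.] 186.0 320.0
side vent_hook 0.94 [ 375. -200.   -5.] 220.0 349.0
side vent_hook 0.81 [445.  26.  -4.] 199.0 241.0
side hide 0.94 [ 831. -189.   -2.] 402.0 233.0
side hide 0.63 [ 569. -178.    3.] 304.0 284.0
side solid_grip 0.59 [509. 273.  29.] 177.0 156.0
top {'fx': 350.7886307330965, 'fy': 350.7886307330965, 'cx': 259.5396099134895, 'cy': 191.57737302183412}
[[-0.028, -0.999, -0.024, 76.213], [0.991, -0.031, 0.131, -590.617], [-0.131, -0.02, 0.991, -822.74], [0.0, 0.0, 0.0, 1.0]]
top vent_grip 0.76 [512.  58.  31.] 261.0 225.0
top vent_grip 0.63 [ 347. -139.   30.] 346.0 292.0
top vent_hook 0.76 [ 374. -199.   -2.] 366.0 278.0
top vent_hook 0.61 [449.  20.   5.] 277.0 250.0
top vent_hook 0.21 [514. 274.  28.] 173.0 227.0
top hide 0.93 [ 574. -177.   -4.] 352.0 198.0
top hide 0.81 [ 832. -188.   -5.] 350.0 102.0
top solid_grip 0.84 [513. 272.  31.] 174.0 227.0
```

View pics/side0.png

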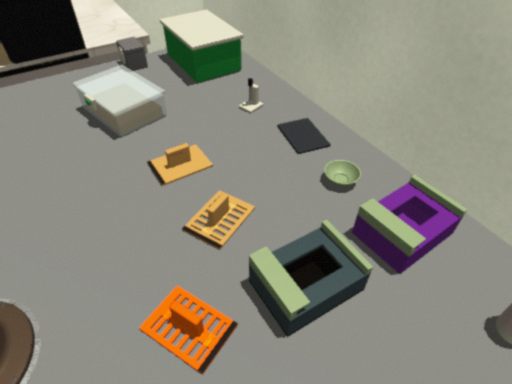

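View pics/top0.png

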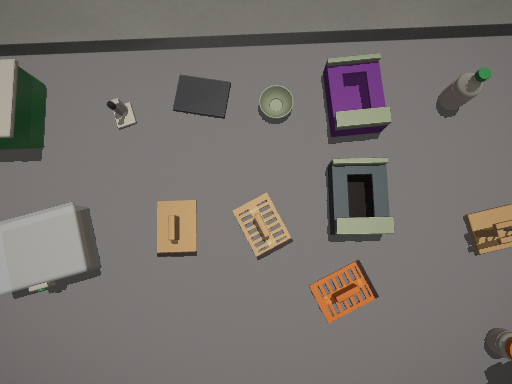

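```bash
python3 - <<'E'
import cv2
a=cv2.imread('pics/top0.png'); cv2.imwrite('pics/crop0.png',cv2.resize(a[150:330,130:400],None,fx=2.9,fy=2.9,interpolation=cv2.INTER_CUBIC))
E
```

```text
(no output)
```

View pics/crop0.png

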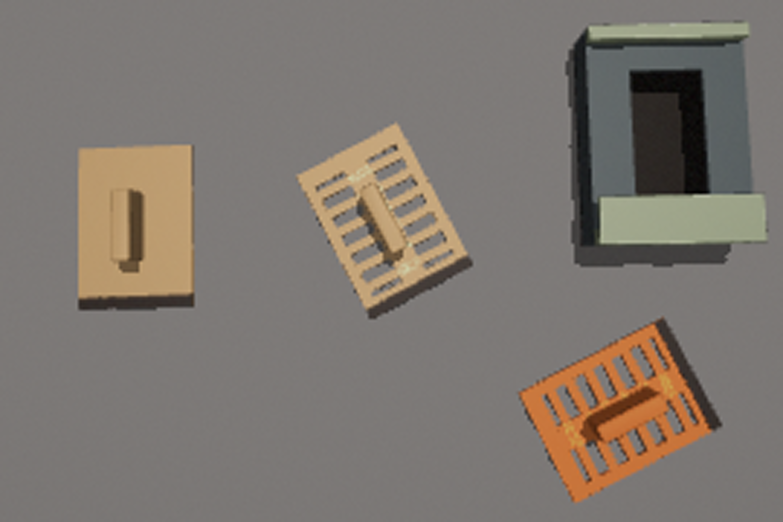

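The pictures show these candidates in the top view:
- Slotted bamboo vent cover at (261,225), dark band towards the robot.
- Solid bamboo cover at (177,227).
- Orange slotted look-alike at (343,292).
- Something bamboo-coloured at the right edge, about (492,229), still to be checked.
- Slate-blue hide at (360,197), and a purple look-alike at (357,100).

My choice is the slotted cover at (261,225) and the slate hide. I'll crop closer to check this and to measure corners.

```bash
python3 - <<'E'
import cv2, numpy as np
a=cv2.imread('pics/top0.png'); b=cv2.imread('pics/side0.png')
r=lambda i,x,y,w,h,f:cv2.resize(i[y:y+h,x:x+w],(w*f,h*f),interpolation=cv2.INTER_CUBIC)
A=r(a,225,185,75,75,5);B=r(a,325,150,75,90,5)[:375]
C=r(a,452,195,60,65,4)
cv2.imwrite('pics/c1.png',np.hstack([A,r(a,325,155,75,85,5)[:375]]))
cv2.imwrite('pics/c2.png',np.hstack([r(b,180,185,80,65,5),r(b,245,225,130,110,3)[:325]]))
cv2.imwrite('pics/c3.png',C)
E
```

```text
(no output)
```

View pics/c1.png

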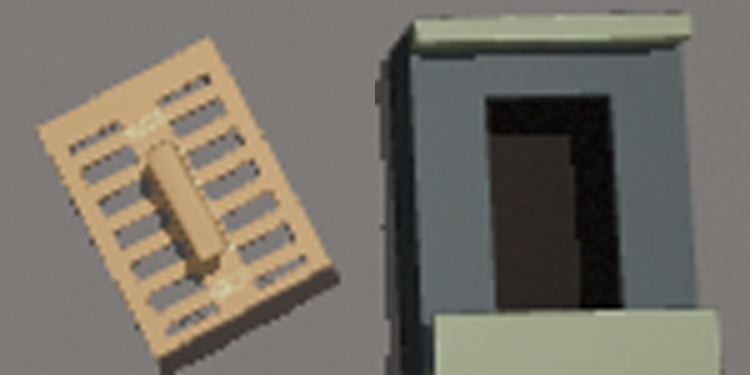

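View pics/c2.png

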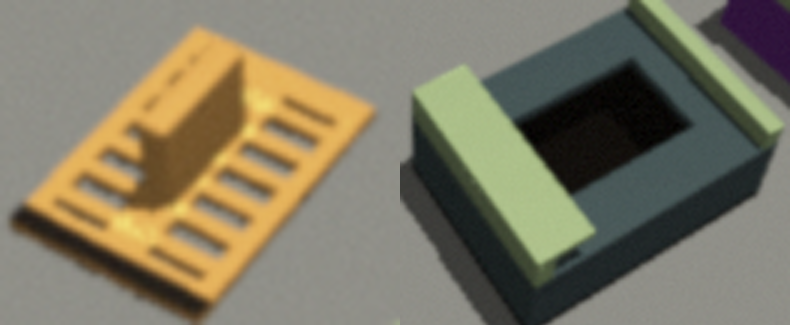

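View pics/c3.png

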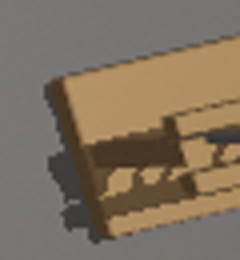

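```bash
cat > fit.py <<'E'
import numpy as np
from scipy.optimize import least_squares
from rig import camera_params
def proj(c,P):
    p=camera_params(c);E=np.array(p['extrinsics']);q=P@E[:3,:3].T+E[:3,3]
    return np.c_[p['cx']+p['fx']*q[:,0]/-q[:,2],p['cy']+p['fy']*-q[:,1]/-q[:,2]]
def crop(pts,f,ox,oy): return (np.array(pts,float)+.5)/f-.5+[ox,oy]
def fit(obs,x0,show=True):
    def res(x):
        c,s=np.cos(x[2]),np.sin(x[2]);R=np.array([[c,-s,0],[s,c,0],[0,0,1]])
        return np.concatenate([(proj(k,np.array(m,float)@R.T+[x[0],x[1],0])-px).ravel() for k,m,px in obs])
    r=least_squares(res,x0,loss='soft_l1')
    if show: print(r.x.round(3),np.degrees(r.x[2]).round(2)); print(res(r.x).reshape(-1,2).round(1).tolist())
    return r.x
E
python3 - <<'E'
from fit import *
T=lambda p:crop(p,5,225,185)
t=T([(210,37),(340,275),(162,370),(38,127)])
m=[(70,-50,6),(-70,-50,6),(-70,50,6),(70,50,6)]
s=crop([(198,26),(376,108),(207,300),(25,205)],5,180,185)
ms=[(70,50,6),(70,-50,6),(-70,-50,6),(-70,50,6)]
for o in ([('top',m,t)],[('side',ms,s)],[('top',m,t),('side',ms,s)]): fit(o,[510,55,.4])
print('hide')
H=lambda p:crop(np.array(p,float)-[375,0],5,325,155)
th=np.vstack([H([(415,18),(692,15),(434,313),(720,310),(486,97),(610,95)]),crop([(598,243),(767,241)],2.9,130,150)])
mh=[(89,65,78),(89,-65,78),(-51,65,86),(-51,-65,86),(54,30,60),(54,-30,60),(-89,65,86),(-89,-65,86)]
sh=crop(np.array([(463,66),(415,95),(543,268),(594,233),(782,127),(632,62),(692,124)],float)-[400,0],3,245,225)
mhs=[(-51,65,86),(-89,65,86),(-89,-65,86),(-51,-65,86),(89,-65,78),(54,30,60),(54,-30,60)]
for o in ([('top',mh,th)],[('side',mhs,sh)],[('top',mh,th),('side',mhs,sh)]): fit(o,[574,-178,0])
E
```

```text
[5.12464e+02 5.54460e+01 4.57000e-01] 26.19
[[-0.1, -0.7], [0.1, 0.6], [0.4, 0.5], [-0.4, -0.4]]
[5.15453e+02 5.99420e+01 4.71000e-01] 27.01
[[0.5, -1.8], [0.7, -2.4], [-0.1, 1.0], [-1.7, 0.8]]
[5.13157e+02 5.60650e+01 4.63000e-01] 26.53
[[-0.5, -1.0], [-0.1, 0.1], [0.3, 0.2], [-0.8, -0.5], [0.7, -0.5], [0.9, -0.8], [-0.5, 2.8], [-2.0, 2.2]]
hide
[ 5.71764e+02 -1.81319e+02 -1.60000e-02] -0.9
[[0.2, -0.0], [0.2, -0.4], [-0.5, 0.0], [-0.5, -0.2], [-0.2, -0.1], [0.2, -0.1], [0.7, 0.4], [-0.0, 0.4]]
[ 569.542 -181.666   -0.   ] -0.01
[[0.1, 0.0], [-1.8, -0.5], [-1.1, 0.3], [1.1, 0.2], [0.9, -0.6], [-0.5, -1.2], [0.6, 0.8]]
[ 5.70721e+02 -1.81580e+02 -8.00000e-03] -0.45
[[0.0, 0.6], [0.0, -0.2], [-0.2, 0.7], [-0.2, 0.0], [-0.2, 0.4], [0.2, 0.2], [1.1, 1.1], [0.4, 0.6], [0.8, -0.5], [-1.2, -1.2], [-1.1, -0.3], [1.3, -0.2], [1.4, -0.5], [0.2, -1.4], [1.1, 0.7]]
```

```bash
cat > mv.py <<'E'
import numpy as np
from scipy.spatial.transform import Rotation as R
from rig import ctrl
def down(yaw,tilt=0): # tool x at world yaw(deg); tilt: +x side raised
    return R.from_euler('z',yaw,degrees=True)*R.from_euler('y',-tilt,degrees=True)*R.from_euler('x',180,degrees=True)
def rel(p0,R0,p,Rt):
    s=R0.inv().apply(np.array(p)-p0)/40; r=np.degrees((R0.inv()*Rt).as_rotvec())/8
    print('slide',s.round(3).tolist(),'rot',r.round(3).tolist())
def app(p0,R0,slide,rot): # resulting commanded pose
    return np.array(p0)+R0.apply(np.array(slide)*40), R0*R.from_rotvec(np.radians(np.array(rot)*8))
def st():
    s=ctrl.get_state(); print('t',round(s['t'],2),'p',np.round(s['position'],1),'R0 err xyz',np.round(s['orientation'],4),'F',np.round(s['ft_force'],1),'gap',round(s['finger_gap'],1))
    return np.array(s['position']),R.from_quat(s['orientation'])
E
python3 - <<'E'
from mv import *
p,Rm=st(); print(Rm.as_matrix().round(3))
p0=np.array([219.458,-585.207,222.653]); R0=down(np.degrees(np.arctan2(Rm.as_matrix()[1,0],Rm.as_matrix()[0,0])))
rel(p0,Rm,[512.5,55.5,130],down(26.2))
rel(p0,R0,[512.5,55.5,130],down(26.2))
E
```

```text
t 0.5 p [ 219.5 -585.2  222.6] R0 err xyz [ 0.984   0.1784 -0.     -0.    ] F [-0.2 -0.5  0.3] gap 87.6
[[ 0.936  0.351 -0.   ]
 [ 0.351 -0.936  0.   ]
 [-0.    -0.    -1.   ]]
slide [12.484, -12.425, 2.317] rot [-0.0, 0.0, -0.705]
slide [12.484, -12.425, 2.316] rot [0.0, 0.0, -0.705]
```

>>> arm_command(deltas=[{"slide":[12.48,-12.42,2.3],"rotation":[0,0,-0.7]},{"slide":[12.48,-12.42,2.3],"rotation":[0,0,-0.7]},{"slide":[12.48,-12.42,2.3],"rotation":[0,0,-0.7]},{"slide":[12.48,-12.42,2.3],"rotation":[0,0,-0.7]},{"slide":[12.48,-12.42,2.3],"rotation":[0,0,-0.7]},{"slide":[12.48,-12.42,2.3],"rotation":[0,0,-0.7]},{"slide":[12.48,-12.42,2.3],"rotation":[0,0,-0.7]},{"slide":[12.48,-12.42,2.3],"rotation":[0,0,-0.7]},{"slide":[12.48,-12.42,2.3],"rotation":[0,0,-0.7]},{"slide":[12.48,-12.42,2.3],"rotation":[0,0,-0.7]},{"slide":[12.48,-12.42,2.3],"rotation":[0,0,-0.7]},{"slide":[12.48,-12.42,2.3],"rotation":[0,0,-0.7]}], hand=60)

```text
t: 2.0
position: [513.3, 59.6, 130.4]
orientation: [0.974, 0.229, 0.0, -0.001]
ft_force: [-0.4, -1.0, 1.2]
finger_gap: 60.1
```

```bash
python3 - <<'E'
from mv import *
from rig import grab_frame
import cv2
p,Rm=st(); print(Rm.as_matrix().round(3).tolist())
cv2.imwrite('pics/side1.png',grab_frame('side'))
rel(p,Rm,[512.5,55.5,12],down(26.2))
E
```

```text
t 2.0 p [513.3  59.6 130.4] R0 err xyz [ 9.735e-01  2.285e-01  5.000e-04 -8.000e-04] F [-0.4 -1.   1.2] gap 60.1
[[0.896, 0.445, 0.001], [0.445, -0.896, 0.002], [0.001, -0.001, -1.0]]
slide [-0.067, 0.087, 2.96] rot [-0.01, -0.009, 0.028]
```

View pics/side1.png

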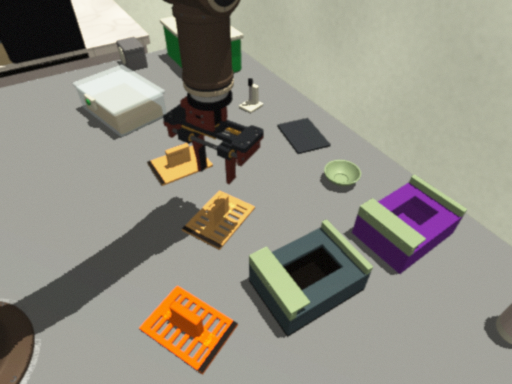

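>>> arm_command(deltas=[{"slide":[0,0,1.0],"rotation":[0,0,0]},{"slide":[0,0,2.0],"rotation":[0,0,0]},{"slide":[0,0,2.6],"rotation":[0,0,0]},{"slide":[0,0,2.95],"rotation":[0,0,0]},{"slide":[0,0,2.95],"rotation":[0,0,0]}])

```text
t: 2.68
position: [512.1, 54.9, 12.3]
orientation: [0.974, 0.226, -0.001, 0.0]
ft_force: [0.3, -0.5, 0.3]
finger_gap: 59.9
```

```bash
python3 - <<'E'
from mv import *
from rig import grab_frame
import cv2
p,Rm=st(); print(Rm.as_matrix().round(3).tolist())
a=grab_frame('side'); cv2.imwrite('pics/side2.png',cv2.resize(a[130:290,120:320],None,fx=3,fy=3))
st()
E
```

```text
t 2.67 p [512.1  54.9  12.3] R0 err xyz [ 9.741e-01  2.262e-01 -6.000e-04  0.000e+00] F [ 0.3 -0.5  0.3] gap 59.9
[[0.898, 0.441, -0.001], [0.441, -0.898, -0.0], [-0.001, -0.0, -1.0]]
t 2.73 p [512.6  55.1  13. ] R0 err xyz [9.741e-01 2.262e-01 1.000e-04 1.000e-04] F [ 0.   0.3 -0.1] gap 60.1
```

View pics/side2.png

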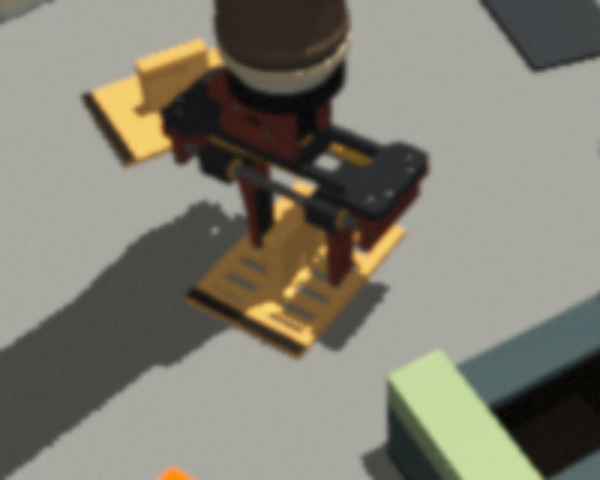

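The open fingers straddle the bar of the slotted cover, at about (300,230) in the crop. Next I close the gripper, then lift.

>>> arm_command(deltas=[{"slide":[0,0,0],"rotation":[0,0,0]},{"slide":[0,0,0],"rotation":[0,0,0]},{"slide":[0,0,0],"rotation":[0,0,0]},{"slide":[0,0,0],"rotation":[0,0,0]},{"slide":[0,0,0],"rotation":[0,0,0]},{"slide":[0,0,0],"rotation":[0,0,0]}], hand=5)

```text
t: 3.48
position: [512.5, 55.4, 12.8]
orientation: [0.974, 0.226, 0.0, -0.0]
ft_force: [-1.1, 1.0, 2.1]
finger_gap: 16.2
```

```bash
python3 - <<'E'
from mv import *
st()
R0=down(20.55);p0=np.array([219.458,-585.207,222.653])
p,Rc=app(p0,R0,[12.48,-12.42,2.3],[0,0,-.7]); p,Rc=app(p,Rc,[0,0,2.95],[0,0,0]); print(p.round(1),Rc.as_quat().round(4))
E
```

```text
t 3.48 p [512.5  55.4  12.8] R0 err xyz [ 9.740e-01  2.263e-01  1.000e-04 -0.000e+00] F [-1.1  1.   2.1] gap 16.2
[512.5  55.2  12.7] [0.9741 0.2262 0.     0.    ]
```

```bash
cat >> mv.py <<'E'
HX,HY,HYAW=571.0,-181.5,-0.7
OFF=np.array([70.,0,12.7]) # TCP from hook, cover axes (as gripped)
def tcp_for(hx,hz,tilt,hy=0.):
    """hook edge middle at hide coords (hx,hy), hz above flat top"""
    Ry=R.from_euler('z',HYAW,degrees=True); 
    Rc=Ry*R.from_euler('y',-tilt,degrees=True)
    H=np.array([HX,HY,60])+Ry.apply([hx,hy,hz])
    return H+Rc.apply(OFF), down(HYAW,tilt)
E
python3 - <<'E'
from mv import *
R0=down(26.15);p0=np.array([512.5,55.2,12.7])
rel(p0,R0,p0+[0,0,130],R0)
p,Rt=tcp_for(-40,70,15); print(p.round(1)); rel(p0,R0,p,Rt)
print(Rt.apply([1,0,0]))
E
```

```text
slide [0.0, 0.0, -3.25] rot [0.0, 0.0, 0.0]
[ 595.3 -181.8  160.4]
slide [-0.753, 6.231, -3.692] rot [-0.439, 1.84, 3.337]
[ 0.96585374 -0.01180072  0.25881905]
```

>>> arm_command(deltas=[{"slide":[0,0,-0.5],"rotation":[0,0,0]},{"slide":[0,0,-1.5],"rotation":[0,0,0]},{"slide":[0,0,-2.7],"rotation":[0,0,0]},{"slide":[-0.1,0.8,-3.5],"rotation":[-0.06,0.26,0.48]},{"slide":[-0.2,1.9,-3.7],"rotation":[-0.13,0.55,1.0]},{"slide":[-0.38,3.1,-3.7],"rotation":[-0.22,0.92,1.67]},{"slide":[-0.55,4.3,-3.7],"rotation":[-0.31,1.29,2.34]},{"slide":[-0.68,5.3,-3.7],"rotation":[-0.38,1.6,2.9]},{"slide":[-0.75,6.0,-3.7],"rotation":[-0.44,1.84,3.34]},{"slide":[-0.75,6.23,-3.7],"rotation":[-0.44,1.84,3.34]},{"slide":[-0.75,6.23,-3.7],"rotation":[-0.44,1.84,3.34]},{"slide":[-0.75,6.23,-3.7],"rotation":[-0.44,1.84,3.34]}])

```text
t: 4.97
position: [595.5, -179.7, 160.6]
orientation: [0.991, -0.005, 0.13, 0.0]
ft_force: [0.0, 0.4, -1.2]
finger_gap: 15.6
```

```bash
python3 - <<'E'
from mv import *
from rig import grab_frame, spotter, camera_params
import cv2
p,Rm=st()
a=grab_frame('side');b=grab_frame('top')
for c in ('side','top'):
    E=np.linalg.inv(camera_params(c)['extrinsics'])
    for n in ('vent_hook','vent_grip'):
        for d in spotter.tip_of(c,n): print(c,n,round(d['confidence'],2),(E@np.r_[d['position'],1])[:3].round(0))
cv2.imwrite('pics/side3.png',cv2.resize(a[130:330,220:420],None,fx=3,fy=3,interpolation=cv2.INTER_CUBIC)); cv2.imwrite('pics/top3.png',cv2.resize(b[120:270,290:430],None,fx=4,fy=4,interpolation=cv2.INTER_CUBIC))
print(Rm.as_matrix().round(3).tolist())
st()
E
```

```text
t 4.97 p [ 595.5 -179.7  160.6] R0 err xyz [ 9.915e-01 -4.800e-03  1.302e-01  3.000e-04] F [ 0.   0.4 -1.2] gap 15.6
side vent_hook 0.94 [ 375. -203.   -4.]
side vent_hook 0.91 [ 530. -183.  125.]
side vent_grip 0.67 [ 590. -180.  182.]
side vent_grip 0.59 [ 343. -138.   32.]
side vent_grip 0.55 [ 573. -176.   -0.]
top vent_hook 0.58 [ 529. -183.  133.]
top vent_hook 0.56 [ 374. -202.    1.]
top vent_hook 0.16 [ 594. -184.  174.]
top vent_grip 0.98 [ 593. -181.  178.]
top vent_grip 0.74 [ 348. -134.   34.]
[[0.966, -0.01, 0.258], [-0.009, -1.0, -0.002], [0.258, -0.001, -0.966]]
t 5.28 p [ 595.4 -181.1  160.7] R0 err xyz [ 9.914e-01 -5.800e-03  1.305e-01  8.000e-04] F [-0.5  0.2 -0.8] gap 15.8
```

View pics/side3.png

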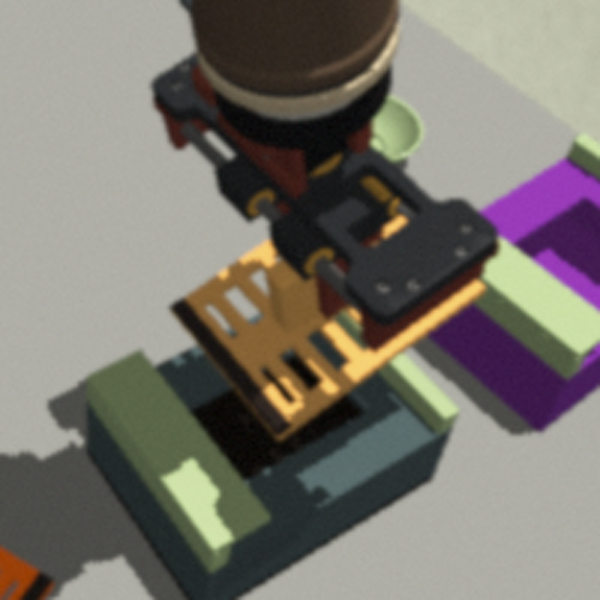

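View pics/top3.png

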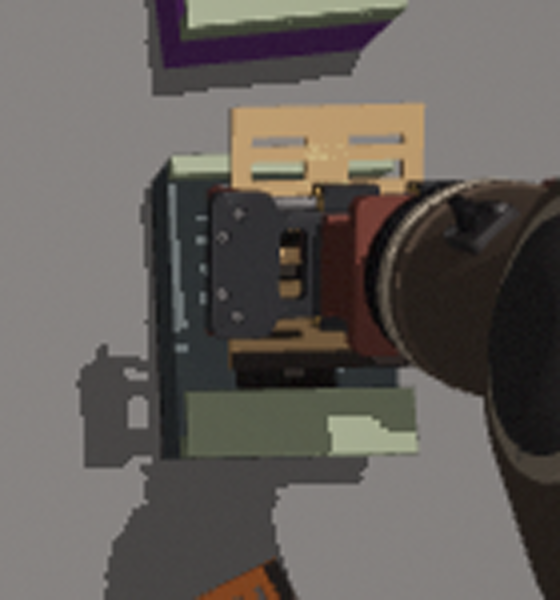

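```bash
python3 - <<'E'
from mv import *
from fit import *
p,Rt=tcp_for(-40,70,15); 
Rc=Rt*R.from_euler('x',180,degrees=True); H=p-Rc.apply(OFF)
def corners(l): return H+Rc.apply(np.array(l,float))
t=crop([(231,107),(424,103),(231,367)],4,290,120)
L=[(140,50,6),(140,-50,6),(0,50,6)]
pr=proj('top',corners(L)); print('top obs-pred',(t-pr).round(1).tolist())
s=crop([(172,302),(280,436),(484,284)],3,220,130)
pr=proj('side',corners([(0,50,6),(0,-50,3),(140,-50,4)])); print('side',(s-pr).round(1).tolist())
print('px per mm top', 350/ (822-60-150))
E
```

```text
top obs-pred [[-0.6, 0.1], [-0.4, 0.2], [0.1, -0.4]]
side [[0.0, -1.5], [-0.3, -1.1], [-1.7, -1.6]]
px per mm top 0.5718954248366013
```

```bash
python3 - <<'E'
from mv import *
p,Rt=app(np.array([512.5,55.2,12.7]),down(26.15),[-.75,6.23,-3.7],[-.44,1.84,3.34])
print(p.round(1))
for h in [(-40,4,15),(-55,4,15),(-70,4,15)]:
    print(h); q,Rq=tcp_for(*h); rel(p,Rt,q,Rq)
E
```

```text
[ 595.4 -181.7  160.7]
(-40, 4, 15)
slide [-0.431, 0.002, 1.601] rot [0.001, 0.0, -0.003]
(-55, 4, 15)
slide [-0.793, 0.002, 1.504] rot [0.001, 0.0, -0.003]
(-70, 4, 15)
slide [-1.155, 0.002, 1.407] rot [0.001, 0.0, -0.003]
```

>>> arm_command(deltas=[{"slide":[-0.15,0,0.55],"rotation":[0,0,0]},{"slide":[-0.3,0,1.1],"rotation":[0,0,0]},{"slide":[-0.4,0,1.48],"rotation":[0,0,0]},{"slide":[-0.43,0,1.6],"rotation":[0,0,0]},{"slide":[-0.43,0,1.6],"rotation":[0,0,0]},{"slide":[-0.43,0,1.6],"rotation":[0,0,0]}])

```text
t: 6.02
position: [595.9, -181.8, 95.2]
orientation: [0.991, -0.006, 0.131, 0.001]
ft_force: [0.2, -0.3, -2.4]
finger_gap: 16.1
```

```bash
python3 - <<'E'
from mv import *
from rig import grab_frame
import cv2
p,Rm=st(); print(tcp_for(-40,4,15)[0].round(1))
a=grab_frame('side')
cv2.imwrite('pics/side4.png',cv2.resize(a[180:340,230:400],None,fx=3.5,fy=3.5,interpolation=cv2.INTER_CUBIC))
E
```

```text
t 6.03 p [ 595.9 -181.8   95.2] R0 err xyz [ 0.9913 -0.0062  0.1311  0.001 ] F [ 0.2 -0.3 -2.4] gap 16.1
[ 595.3 -181.8   94.4]
```

View pics/side4.png

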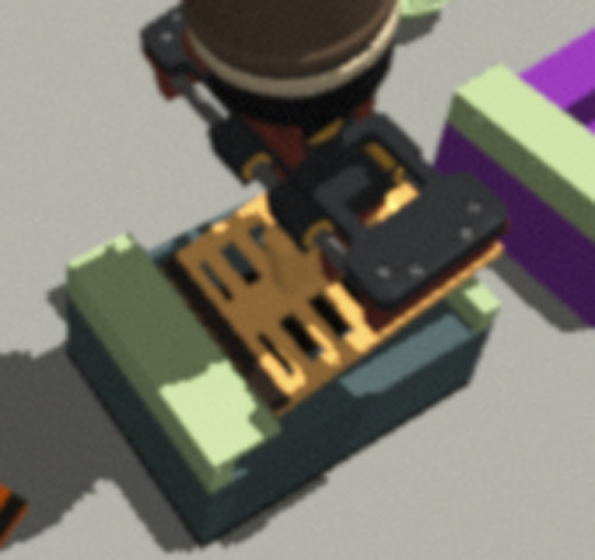

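The cover is tilted, its dark band sits just short of the lip from (180,265) to (280,405) in the crop, and nothing touches. Now I slide it under the lip.

>>> arm_command(deltas=[{"slide":[-0.18,0,-0.05],"rotation":[0,0,0]},{"slide":[-0.36,0,-0.1],"rotation":[0,0,0]},{"slide":[-0.54,0,-0.145],"rotation":[0,0,0]},{"slide":[-0.7,0,-0.19],"rotation":[0,0,0]},{"slide":[-0.72,0,-0.195],"rotation":[0,0,0]},{"slide":[-0.72,0,-0.195],"rotation":[0,0,0]}])

```text
t: 6.82
position: [565.6, -181.3, 94.6]
orientation: [0.991, -0.006, 0.131, 0.001]
ft_force: [-0.0, 0.2, -1.1]
finger_gap: 15.7
```

```bash
python3 - <<'E'
from mv import *
from rig import grab_frame
import cv2
p,Rm=st(); print(tcp_for(-70,4,15)[0].round(1))
a=grab_frame('side');b=grab_frame('top')
cv2.imwrite('pics/5.png',np.hstack([cv2.resize(a[190:340,230:370],(420,450),interpolation=cv2.INTER_CUBIC),cv2.resize(b[140:250,320:410],(368,450),interpolation=cv2.INTER_CUBIC)]))
q,Rq=app(np.array([595.4,-181.7,160.7]),down(HYAW,15),[-.43,0,1.6],[0,0,0]); q,_=app(q,Rq,[-.72,0,-.195],[0,0,0]); print(q.round(1))
for h in [(-70,4,15),(-70,3.3,10),(-70,2.2,5),(-70,1.2,2),(-70,0.4,0),(-70,0,0)]:
    print(h); rel(q,Rq,*tcp_for(*h))
E
```

```text
t 6.83 p [ 565.6 -181.3   94.6] R0 err xyz [ 9.914e-01 -6.200e-03  1.307e-01  9.000e-04] F [-0.   0.2 -1.1] gap 15.7
[ 565.3 -181.4   94.4]
[ 565.5 -181.3   94.5]
(-70, 4, 15)
slide [-0.005, 0.002, 0.002] rot [0.0, 0.0, 0.0]
(-70, 3.3, 10)
slide [0.011, 0.002, 0.172] rot [-0.0, -0.625, -0.0]
(-70, 2.2, 5)
slide [0.012, 0.002, 0.354] rot [-0.0, -1.25, -0.0]
(-70, 1.2, 2)
slide [0.003, 0.002, 0.471] rot [-0.0, -1.625, -0.0]
(-70, 0.4, 0)
slide [-0.006, 0.002, 0.552] rot [-0.0, -1.875, -0.0]
(-70, 0, 0)
slide [-0.009, 0.002, 0.562] rot [-0.0, -1.875, -0.0]
```

View pics/5.png

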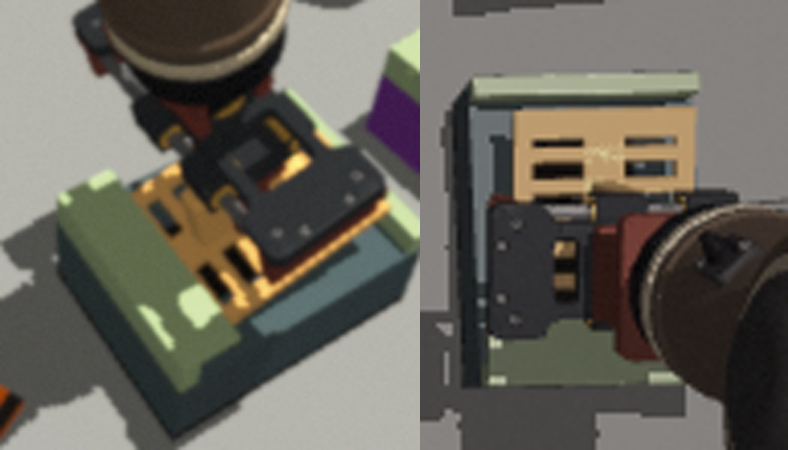

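The band is now hidden under the lip and the far edge stays inside the stop, with no contact force. Now I lower the far edge.

>>> arm_command(deltas=[{"slide":[0.01,0,0.085],"rotation":[0,-0.31,0]},{"slide":[0.01,0,0.17],"rotation":[0,-0.62,0]},{"slide":[0.01,0,0.26],"rotation":[0,-0.94,0]},{"slide":[0.01,0,0.355],"rotation":[0,-1.25,0]},{"slide":[0,0,0.43],"rotation":[0,-1.5,0]},{"slide":[0,0,0.5],"rotation":[0,-1.72,0]},{"slide":[0,0,0.55],"rotation":[0,-1.88,0]},{"slide":[0,0,0.55],"rotation":[0,-1.88,0]},{"slide":[0,0,0.55],"rotation":[0,-1.88,0]}])

```text
t: 8.05
position: [571.0, -181.3, 73.1]
orientation: [1.0, -0.006, -0.0, -0.0]
ft_force: [-0.4, -0.0, -1.2]
finger_gap: 15.9
```

```bash
python3 - <<'E'
from mv import *
from rig import grab_frame
import cv2
p,Rm=st(); print(tcp_for(-70,0.4,0)[0].round(1),Rm.as_matrix().round(3).tolist())
a=grab_frame('side');b=grab_frame('top')
cv2.imwrite('pics/6.png',np.hstack([cv2.resize(a[190:340,230:370],(420,450),interpolation=cv2.INTER_CUBIC),cv2.resize(b[140:250,320:410],(368,450),interpolation=cv2.INTER_CUBIC)]))
E
```

```text
t 8.05 p [ 571.  -181.3   73.1] R0 err xyz [ 1.0e+00 -6.3e-03 -3.0e-04 -0.0e+00] F [-0.4 -0.  -1.2] gap 15.9
[ 571.  -181.5   73.1] [[1.0, -0.013, -0.001], [-0.013, -1.0, 0.0], [-0.001, -0.0, -1.0]]
```

View pics/6.png

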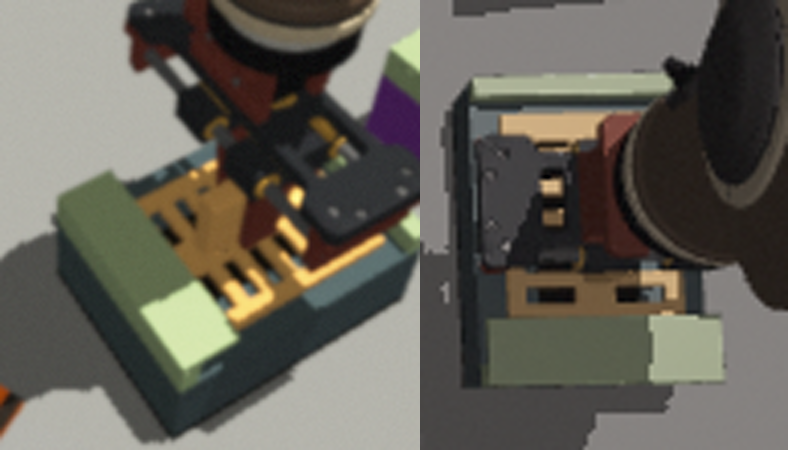

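>>> arm_command(deltas=[{"slide":[0,0,0.015],"rotation":[0,0,0]},{"slide":[0,0,0.025],"rotation":[0,0,0]},{"slide":[0,0,0.025],"rotation":[0,0,0]}])

```text
t: 8.52
position: [571.1, -181.5, 72.8]
orientation: [1.0, -0.006, -0.0, 0.0]
ft_force: [-1.4, 0.1, 5.1]
finger_gap: 15.8
```

>>> arm_command(deltas=[{"slide":[0,0,0],"rotation":[0,0,0]},{"slide":[0,0,0],"rotation":[0,0,0]},{"slide":[0,0,0],"rotation":[0,0,0]},{"slide":[0,0,0],"rotation":[0,0,0]},{"slide":[0,0,0],"rotation":[0,0,0]}], hand=50)

```text
t: 9.15
position: [571.1, -181.3, 72.2]
orientation: [1.0, -0.006, -0.0, 0.0]
ft_force: [0.4, -0.7, 0.2]
finger_gap: 50.3
```

>>> arm_command(deltas=[{"slide":[0,0,-0.4],"rotation":[0,0,0]},{"slide":[0,0,-1.3],"rotation":[0,0,0]},{"slide":[0,0,-2.6],"rotation":[0,0,0]},{"slide":[0,0,-3.0],"rotation":[0,0,0]},{"slide":[0,1.5,-3.5],"rotation":[0,0,0]},{"slide":[0,3.0,-3.5],"rotation":[0,0,0]},{"slide":[0,4.5,-3.5],"rotation":[0,0,0]},{"slide":[0,5.5,-3.5],"rotation":[0,0,0]},{"slide":[0,5.5,-3.5],"rotation":[0,0,0]}])

```text
t: 10.28
position: [566.4, -405.7, 211.5]
orientation: [1.0, -0.009, -0.001, 0.001]
ft_force: [0.1, 1.2, -0.7]
finger_gap: 49.9
```

```bash
python3 - <<'E'
from mv import *
from rig import grab_frame
import cv2
st()
a=grab_frame('side');b=grab_frame('top')
cv2.imwrite('pics/side7.png',a);cv2.imwrite('pics/top7.png',b)
cv2.imwrite('pics/7.png',np.hstack([cv2.resize(a[190:340,230:370],(420,450),interpolation=cv2.INTER_CUBIC),cv2.resize(b[140:250,320:410],(368,450),interpolation=cv2.INTER_CUBIC)]))
E
```

```text
t 10.28 p [ 566.4 -405.7  211.5] R0 err xyz [ 1.0e+00 -9.2e-03 -1.2e-03  6.0e-04] F [ 0.1  1.2 -0.7] gap 49.9
```

View pics/7.png

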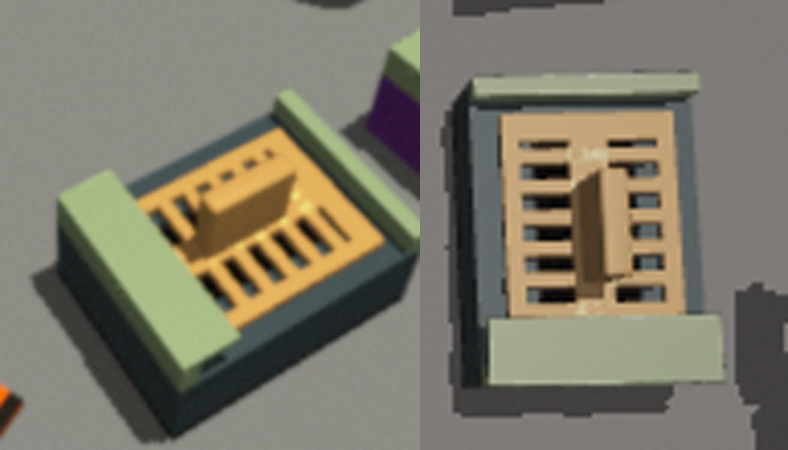

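```bash
python3 - <<'E'
from fit import *
import numpy as np
C=lambda p:(np.array(p,float)-[420,0]+.5)/[368/90,450/110]-.5+[320,140]
t=C([(500,116),(673,111)]); m=[(70,50,66),(70,-50,66)]
v=fit([('top',m,t)],[571,-181,0])
h=fit([('top',[(89,65,78),(89,-65,78),(-51,65,86),(-51,-65,86),(-89,65,86),(-89,-65,86)],C([(474,79),(698,75),(489,319),(722,316),(490,384),(724,382)]))],[571,-181,0])
c,s=np.cos(h[2]),np.sin(h[2]); d=(v-h); print('offset in hide',[c*d[0]+s*d[1],-s*d[0]+c*d[1]],np.degrees(d[2]))
S=lambda p:(np.array(p,float)+.5)/3-.5+[230,190]
vs=fit([('side',m,S([(281,128),(383,241)]))],[571,-181,0])
E
```

```text
[ 5.69864e+02 -1.83910e+02 -4.00000e-03] -0.21
[[0.1, -0.0], [-0.1, 0.0]]
[ 5.71069e+02 -1.81423e+02 -1.20000e-02] -0.71
[[-0.1, -0.4], [0.5, -0.6], [-0.5, 0.0], [-0.3, -0.2], [0.0, 0.8], [0.3, 0.4]]
offset in hide [np.float64(-1.1736993264669182), np.float64(-2.5019693231874003)] 0.4955030928447402
[ 5.69577e+02 -1.80862e+02 -4.00000e-02] -2.27
[[-0.1, -0.3], [0.1, 0.2]]
```

View pics/side7.png

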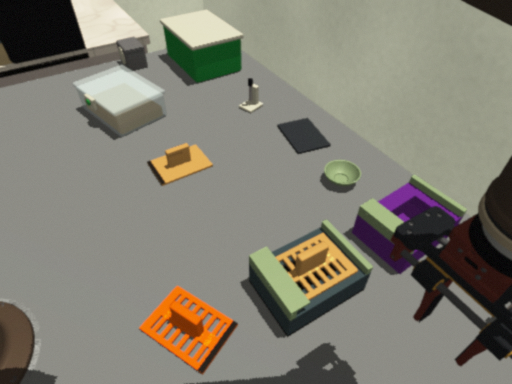

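```bash
python3 - <<'E'
from rig import ticket
print(ticket.close_job())
E
```

```text
the job is handed in; nothing more can be done
None
```

The slotted bamboo vent cover now lies flat in the slate-blue hide, and I handed the job in at about 10.4 s. I gripped the cover by its bar, tilted it 15° and slid its dark band under the sage lip. I then lowered the far edge inside the stop, opened the fingers and moved the arm clear.

**Placement:** In the last pictures the cover is flat between the lip and the stop, with the band hidden under the lip. The top-view fit puts it about 1 mm (x) and 2.5 mm (y) off centre and about 0.5° off square. The side-view fit used only two corners. It disagreed a little, by about 3 mm in y and 2° in yaw, which I put down to picking corners by hand.

**Forces:** The wrist force readings I took stayed within about 5 N. The only noticeable one was the light press when the cover touched down.

**Other items:** The solid cover, the orange look-alike and the purple look-alike all appear unmoved in the last side picture.

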